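Tip the drained filter baskets into their bin

ROBOT

A 6-joint arm with a two-finger parallel gripper is mounted at the origin on the work surface. World frame = base frame: x ahead of the robot, y to its left, z up, the work surface at z = 0. Lengths are in mm, angles in rad, forces in N, time in s.
With the tool pointing down it reaches from about 350 to 775 mm from the base axis. Payload 7.3 kg.
Tool frame: the origin (TCP) lies at the very end of the fingers, on their centre line; the grasp point (between the pads) lies 19 mm behind it; z points along the fingers, y is the line along which they close (so a half turn about z gives the same grasp; the last joint's range is limited). The gripper opens to 92 mm and grips with 3 to 60 N. Pads are 19 mm wide; open, the fingers measure 130 mm over their backs; the gripper's body (75 mm by 190 mm) begins 47 mm behind the grasp point.
Start: joints at [-1.391, 0.342, 1.524, -0, 1.275, -0.146], TCP at [168.058, -497.395, 226.741] pointing down, gripper open.
Joint ranges: [-2.53, 2.53], [-0.77, 2.02], [0.04, 2.7], [-1, 4.14], [0.28, 2.66], [-3.11, 3.11]. Speed limits (rad/s): [2.57, 2.57, 3.14, 3.14, 3.14, 3.14].

INTERFACE

Orientations are given as [roll, pitch, yaw] about the fixed x, y, z axes, in that order (R = Rz(yaw) Ry(pitch) Rx(roll)).
In Python, from station import robot gives the robot as it stands. The module is installed in compiled form; this text tells all that it offers.
- The arm moves only by the tool step_arm, never from a script. Its argument "series" is a list of rows, each a list of 2 entries, a list of its own where there are three numbers: the shift along the tool's x, y, z in units of 25 mm (1.0 is 25 mm), then the turn about the tool's z in units of 10 degrees (1.0 is 10 degrees). In form: [[[x, y, z], roll], ...]. A call has 1 to 20 rows; each row shifts and turns the commanded pose from where the row before left it, along the tool's axes as they then stand; what a row does not reach is not made up. A row lasts 1/8 s, in which the tool goes at most 62.5 mm and 10.7 degrees, less where a joint would pass 70% of its speed; a pose out of reach is approached as far as the arm can. A call is refused whole if a number of a shift passes 1 or a number of a turn 1, either way. A call with a gripper value outside its range is refused whole. "hand" is the closure, from 0 (fully open) to 1 (shut), set as the call begins (left out, the last holds). The fingers move at their own pace and stop on an object; "force" is the grip in N (left out, the last holds). Time passes only in rows, so rows that do not move let the fingers close. It gives the time, the measured TCP pose, the force, the opening and the grip force at its end, in the units of the state.
- robot.read_state(): the state, without advancing time (a new reading comes with each control period).
- robot.capture(name): name is "side" or "top" or "wrist"; returns a dict with "color" (384x512x3 uint8, red, green, blue), "mtx" (3x3 intrinsics, pixels), "world_from_camera" (4x4, takes a point from camera to world coordinates); the wrist camera has in their place "T_tool_cam" (4x4, takes a point from camera to tool coordinates, whose origin is the TCP and whose axes are the flange's). Camera axes: x right, y up, looking along -z (the intrinsics and any distortion apply to the point x, -y, -z); pixel columns grow to the right and rows downward; lengths in mm; the calibration is good to about 2 mm. A picture is of the moment at which its call begins: read the wrist's pose just before it. There is no depth.
- robot.sign_off(): hands the job in; it is judged then, once.
Trained networks look in a picture, given as the dict that the camera call returned (one of the last four; its "shot" number tells which), for a name from the list of things; names that differ only in an ending like _2 or _b are one class to them, and where a whole thing is asked for, a point or a joint stands for the part that bears it (a point fixed in the world has none). Each returns a list of dicts, best first, with "score" (0 to 1); they miss things now and then, are a little off and sometimes report something else, mostly with a low value. They report only what shows in the picture. A call takes as long as a camera call. They do not tell look-alikes from the thing itself.
- robot.search_frame(thing, picture): "extent" ([left, top, right, bottom] in pixels, round what is visible of it).
- robot.pinpoint(thing, picture): "centre" ([column, row] in pixels: a listed point, or the origin of a listed thing).
The state is a dict: "t": time; "joints": joint angles; "qvel": joint speeds; "joint_efforts": joint torques, N m; "tcp_pos": TCP position; "orientation": TCP orientation; "wrist_force": force on the tool from outside, world axes, zero at the start; "torque": the same for the moment, N m; "grip_width": opening from 0.0 (shut) to 1.0 (fully open); "finger_force": force on a finger pad.
Only numpy, scipy, OpenCV 4.12 (cv2) and the standard library are available. Lean on these libraries where they do the work, as an engineer would, in place of code of your own. Each camera call takes 0.05 s, during which the arm holds its last target. There are 200 camera calls.

TASK

The rinsed filter baskets have drained in the tipping tray. Slide the black bin gently up flush against the stand, square and centred under the tray's mouth, then press the tray gently down by its thumb tab until it rests firmly on its stop and keep it there until all three baskets have slid into the bin. Ease the tray back up level without letting it snap, keep your hands off the clean baskets, and leave the bin in place and the other things alone.

Things in the scene. Friction and masses are not known exactly. Their poses are not given: they have to be found in the camera images.
- stand: Fixed steel stand of the tipping tray: a drip pan 235 x 206 mm, 30 mm high, and two 142 mm high cheeks for the hinge. Origin: on the counter, straight below the hinge's middle. x points level to the tray's mouth (where the bin belongs), y along the hinge, z up. The pan's flat end face, where the bin goes, is 62 mm from the origin along x, 206 mm wide, 30 mm high.
- drain_tray (a joint): Tilt of the tray in rad: 0 level, growing as the mouth goes down; hinge axis 130 mm above the stand's origin, along the stand's y. A counterweight under the rear brings it back: holding it down takes 6 to 10 N at the tab; let go, it snaps up hard (2.5 rad/s is a slam). A hard stop screw, set anew each time, ends the tilt between 0.31 and 0.60 rad: feel for it.
- tray_floor (a point): Middle of the tray's floor under the hinge axis, 10 mm below the axis; turns with the tray (x to the mouth). Perforated steel tray, 165 mm wide inside, walls on both sides and at the rear rising 28 mm above the floor, open at the mouth; it runs from 135 mm behind the hinge to the mouth 105 mm in front of it. Wet steel: the baskets start to slide at 0.17 to 0.27 rad.
- tab_top (a point): Centre of the upper face of the thumb tab, the place to press: a flat plate 44 mm (along the tray) x 38 mm, 4 mm thick, outside the side wall's rim at the mouth. It turns with the tray: x to the mouth, z out of the plate. With the tray level it lies 90 mm before the hinge axis, 105.5 mm to the stand's +y side, 18 mm above the axis. The tab bends when pressed with more than 20 N.
- stop_screw: Adjustable stop screw on the stand under the tray's floor, 45 mm in front of the hinge: a 22 mm round lock nut, out of which a 12 mm screw with a black rubber tip (17 mm across) sticks up, by a different amount each time. Origin: centre of the lock nut's underside, 32 mm above the counter. The tray is on its stop when its floor presses on the tip.
- bin: Loose black plastic bin, 200 (its x) x 215 (its y) x 55 mm high, open on top, walls and floor 5 mm, about 0.4 kg, 2 to 5 N to slide. Origin: centre of its underside; z up. Its -x wall goes flush against the stand; when home its x axis points as the stand's x, and its origin lies 162 mm from the stand's origin along the stand's x and within 15 mm of the middle.
- bin_grip (a point): Middle of the top of the bin's grip, an upright block on the middle of the bin's +x wall (the wall away from the stand): 14 mm thick along the bin's x, 60 mm long along y, its top 75 mm above the counter, standing 20 mm above the rim. Can be pinched from above with the fingers either side of it along the bin's x, or the wall can be pushed.
- basket_a: Stainless filter basket, rim 70 mm across, 22 mm high, about 40 g, lying rim down in the tray. Origin: centre of the rim side.
- basket_b: The same, 25 mm high.
- basket_c: The same, 28 mm high.
- tamper: Bystander: tamper standing on its 58 mm base, 91 mm high. Origin: centre of its underside.
- milk_jug: Bystander: steel milk jug, 84 mm across, 95 mm high. Origin: centre of its underside.
- espresso_cup: Bystander: white espresso cup, 64 mm across, 58 mm high. Origin: centre of its underside.
Things that resemble listed ones, but are neither listed nor needed, are in the scene too. What is shaped like the basket_b but green, purple or yellow is not meant.

How it is judged:
By the outcome, as a careful person would: the job done as asked, in the order asked, and still so for the second after the job is handed in, with the robot touching nothing.
It also fails if it takes over 64 s, if anything falls off the work surface, if the arm or the gripper's body presses on something with over 40 N, if the wrist force passes 120 N, or if a joint passes its speed limit or range.

## Working session

There is one attempt and no reset: what is moved stays moved. The work goes in short steps, Python scripts to look and compute and a tool call to move; the robot and the scene stay as the last step left them, time stands still between calls to the robot, and variables do not carry over. Pictures are saved under pics/ and viewed, at most 10 in all, crops included, and the job is handed in when it is done.

Besides the shell and the picture viewer there is one more tool, called by a JSON object that holds its "fn" and its "kwargs", one argument or row to a line. step_arm: Moves the arm, as the interface text tells. Its arguments: {"type":"object","properties":{"series":{"type":"array"},"hand":{"type":"number"},"force":{"type":"number"}},"required":["series"]}

```bash
mkdir -p pics; cat > h.py <<'E'
import numpy as np,cv2
from station import robot
def ray(p,c):
    K=c["mtx"];M=np.array(c["world_from_camera"])
    d=np.linalg.inv(K)@np.array([p[0],p[1],1.]);d=np.array([d[0],-d[1],-d[2]])
    return M[:3,3],M[:3,:3]@d
def onz(p,c,z):
    o,d=ray(p,c);return o+d*(z-o[2])/d[2]
def proj(P,c):
    M=np.linalg.inv(np.array(c["world_from_camera"]));q=M[:3,:3]@np.array(P)+M[:3,3]
    u=np.array(c["mtx"])@np.array([q[0],-q[1],-q[2]]);return u[:2]/u[2]
def tri(p1,c1,p2,c2):
    o1,d1=ray(p1,c1);o2,d2=ray(p2,c2);A=np.stack([d1,-d2],1)
    s=np.linalg.lstsq(A,o2-o1,rcond=None)[0];a=o1+s[0]*d1;b=o2+s[1]*d2
    return (a+b)/2,np.linalg.norm(a-b)
E
cat > a.py <<'E'
from h import *
np.set_printoptions(precision=1,suppress=True)
T=robot.capture("top");S=robot.capture("side")
im=np.hstack([T["color"],S["color"]])[:,:,::-1]
cv2.imwrite("pics/top.png",cv2.resize(T["color"][:,:,::-1],(800,600)));cv2.imwrite("pics/side.png",cv2.resize(S["color"][:,:,::-1],(800,600)))
for n,z in dict(stand=0,tray_floor=120,tab_top=148,stop_screw=32,bin=0,bin_grip=75,basket_a=120,tamper=0,milk_jug=0,espresso_cup=0).items():
    a=robot.pinpoint(n,T);b=robot.pinpoint(n,S)
    for k,c,l in(("T",T,a),("S",S,b)):
        for r in l[:4]:print(n,k,round(r["score"],2),np.array(r["centre"]),onz(r["centre"],c,z))
    if a and b:print("   tri",*tri(a[0]["centre"],T,b[0]["centre"],S))
print(T["world_from_camera"],S["world_from_camera"])
E
python3 a.py
```

```text
stand T 0.93 [242.5 204.6] [506.  132.7   0. ]
stand S 0.69 [260.3 238.5] [497.6 137.7   0. ]
   tri [502.4 132.4  -5.5] 7.709115096742979
tray_floor T 0.57 [237.9 203.3] [505.6 141.7 120. ]
tray_floor S 0.94 [256.4 196.7] [507.1 140.7 120. ]
   tri [506.3 141.8 120.9] 1.3468621625499482
tab_top T 0.59 [278.5 164.9] [603.   35.6 148. ]
tab_top S 0.6 [219.8 155. ] [609.3  42.1 148. ]
   tri [607.1  36.1 144.1] 7.462925358016891
stop_screw T 0.38 [191.2 146.4] [672.1 277.4  32. ]
stop_screw S 0.48 [199.5 346.5] [546.2 441.9  32. ]
   tri [ 658.3  303.7 -198.4] 104.98680895565309
bin T 0.61 [324.8 205.1] [ 502.9 -106.7    0. ]
bin S 0.64 [275.7 182.2] [494.8 -81.6   0. ]
   tri [ 500.9 -110.6  -21.4] 5.288650989107322
bin_grip T 0.64 [360.4 209.7] [ 487.3 -191.7   75. ]
bin_grip S 0.83 [280.6 137.4] [ 499.7 -188.8   75. ]
   tri [ 493.6 -191.1   74.1] 12.572286951269072
basket_a T 0.9 [295.8 136.5] [682.1 -12.9 120. ]
basket_a T 0.86 [180.9 285.3] [294.1 290.4 120. ]
basket_a T 0.78 [242.7 199.3] [516.1 129.1 120. ]
basket_a T 0.77 [203.2 188.5] [545.2 232.9 120. ]
basket_a S 0.96 [109.
[... 297 characters left out ...]
278.8] [681.  292.6   0. ]
   tri [688.2 281.9 -13.5] 2.3433757094307315
milk_jug T 0.7 [147.3 187.3] [558.3 409.2   0. ]
milk_jug S 0.7 [272.1 228.1] [476.9  98.5   0. ]
milk_jug S 0.69 [195.1 347.6] [561.2 426.2   0. ]
milk_jug S 0.55 [253.2 192.5] [545.  -25.9   0. ]
   tri [493.5 349.1 231.3] 95.1274224705649
espresso_cup T 0.69 [231.5 130.2] [724.9 163.9   0. ]
espresso_cup S 0.6 [166.7 230.2] [713.  151.8   0. ]
   tri [715.9 161.6   9.3] 14.34047981409369
[[  -0.     1.    -0.1  465.2]
 [  -1.    -0.     0.   100.8]
 [   0.     0.1    1.  1251.9]
 [   0.     0.     0.     1. ]] [[ -1.    0.1  -0.1 387.9]
 [ -0.2  -0.6   0.8 817.3]
 [  0.    0.8   0.6 657.5]
 [  0.    0.    0.    1. ]]
```

View pics/top.png

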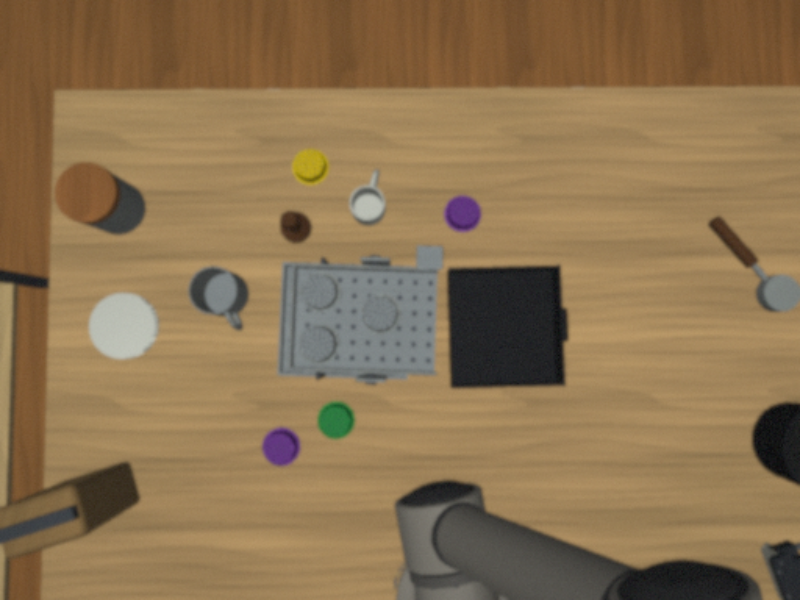

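View pics/side.png

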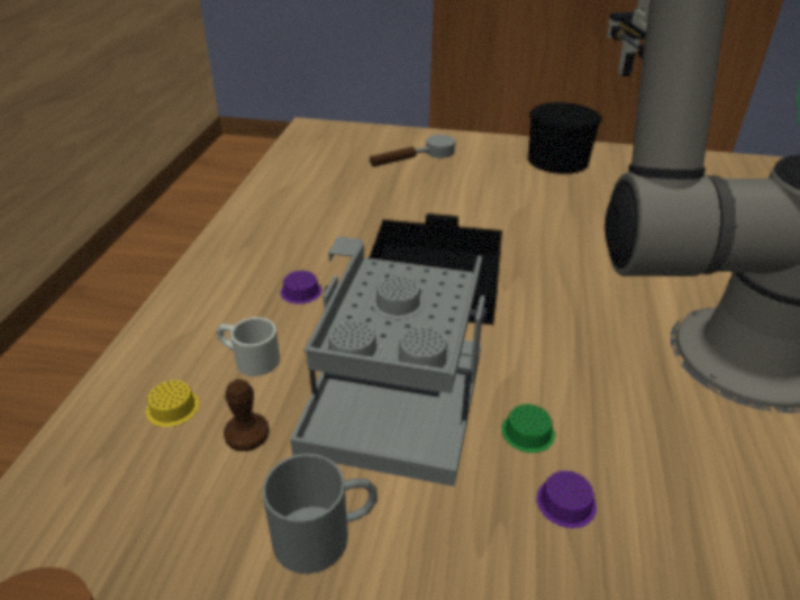

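The top view shows the tray (279–437, 264–373), its tab at (430, 257), the bin at (448–565, 266–387) with its grip at (564, 325), and basket tops at (320, 292), (380, 313) and (318, 343). The mouth faces world -y. The coloured baskets and the other steel and black items are bystanders.

```bash
cat > b.py <<'E'
from h import *
np.set_printoptions(precision=3,suppress=True)
T=robot.capture("top");S=robot.capture("side");g=cv2.cvtColor(T["color"],cv2.COLOR_RGB2GRAY)
m=np.zeros_like(g);m[165:255,283:366]=(g[165:255,283:366]<60)*255
cs,_=cv2.findContours(m,0,2);c=max(cs,key=cv2.contourArea)
print(cv2.contourArea(c),cv2.minAreaRect(c))
q=cv2.approxPolyDP(c,6,True)[:,0];print([ (p,onz(p,T,55)[:2]) for p in q])
cr=T["color"][150:260,172:372,::-1];cv2.imwrite("pics/crop.png",cv2.resize(cr,(800,440),interpolation=cv2.INTER_CUBIC))
s=robot.read_state();print(s["tcp_pos"],s["orientation"],s["wrist_force"])
w=robot.capture("wrist");print(w["mtx"],w["T_tool_cam"])
E
python3 b.py
```

```text
5261.5 ((324.80291748046875, 208.70803833007812), (75.3238525390625, 74.45930480957031), 88.45184326171875)
[(array([357, 171], dtype=int32), array([ 596.032, -189.582])), (array([287, 174], dtype=int32), array([588.856,   6.614])), (array([289, 246], dtype=int32), array([388.929,   3.458])), (array([360, 245], dtype=int32), array([ 390.108, -193.253]))]
[ 168.069 -497.391  226.744] [ 3.141 -0.     0.326] [-0.294  0.284 -0.895]
[[287.711   0.    255.671]
 [  0.    287.711 189.252]
 [  0.      0.      1.   ]] [[   0.001    0.959    0.284   77.672]
 [   1.      -0.      -0.002   -0.643]
 [  -0.002    0.284   -0.959 -158.91 ]
 [   0.       0.       0.       1.   ]]
```

View pics/crop.png

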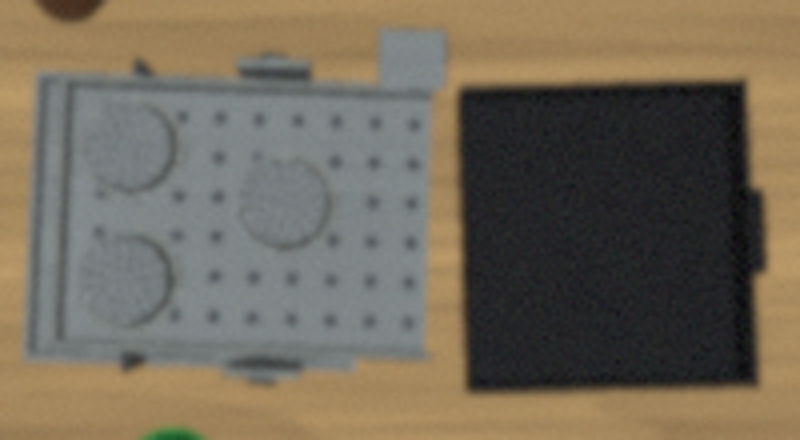

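The hole rows put the tray and stand x axis at about -92° in world. The bin's x axis is at about -88.7°, so the bin needs roughly 3° of turn. I'll move over the grip for a closer look.

{"fn": "step_arm", "kwargs": {
  "series": [
    [[0.945, -0.43, 0], 0],
    [[0.945, -0.43, 0], 0],
    [[0.945, -0.43, 0], 0],
    [[0.945, -0.43, 0], 0],
    [[0.945, -0.43, 0], 0],
    [[0.945, -0.43, 0], 0],
    [[0.945, -0.43, 0], 0],
    [[0.945, -0.43, 0], 0],
    [[0.945, -0.43, 0], 0],
    [[0.945, -0.43, 0], 0],
    [[0.945, -0.43, 0], 0],
    [[0.945, -0.43, 0], 0],
    [[0.945, -0.43, 0], 0],
    [[0.945, -0.43, 0], 0],
    [[0.945, -0.43, 0], 0],
    [[0.945, -0.43, 0], 0],
    [[0.945, -0.43, 0], 0],
    [[0, 0, 0.5], 0.87],
    [[0, 0, 0.5], 0.87],
    [[0, 0, 0], 0]
  ],
  "hand": 0,
  "force": 15
}}

```text
t: 3.75
tcp_pos: [489.6, -195.4, 200.9]
orientation: [-3.141, 0.002, 0.024]
wrist_force: [-0.6, 0.2, 0.6]
grip_width: 0.996
finger_force: 0.0
```

```bash
cat >> h.py <<'E'
from scipy.spatial.transform import Rotation as Ro
def wrist():
    s=robot.read_state();c=robot.capture("wrist")
    M=np.eye(4);M[:3,:3]=Ro.from_euler("xyz",s["orientation"]).as_matrix();M[:3,3]=s["tcp_pos"]
    c["world_from_camera"]=M@np.array(c["T_tool_cam"]);return s,c
E
cat > c.py <<'E'
import sys
from h import *
np.set_printoptions(precision=2,suppress=True)
s,W=wrist();print(s["t"],s["tcp_pos"],s["orientation"],s["wrist_force"])
cv2.imwrite("pics/%s.png"%sys.argv[1],cv2.resize(W["color"][:,:,::-1],(800,600),interpolation=cv2.INTER_CUBIC))
for n,z in dict(stand=0,tray_floor=120,tab_top=148,stop_screw=32,bin=0,bin_grip=75,basket_a=120).items():
    for r in robot.pinpoint(n,W)[:3]:print(n,round(r["score"],2),np.array(r["centre"]),onz(r["centre"],W,z))
E
python3 c.py w1
python3 - <<'E'
from h import *
T=robot.capture("top")
f=lambda x,y,z:onz((172+(x+.5)/4-.5,150+(y+.5)/4-.5),T,z).round(1)
for p in [(183,117,120),(415,125,120),(175,315,120),(408,323,120),(412,60,148),(272,70,145),(262,368,145),(756,230,75),(462,88,55),(743,82,55),(755,383,55),(470,390,0)]:print(p,f(*p))
E
```

```text
3.75 [ 489.61 -195.38  200.93] [-3.14  0.    0.02] [-0.55  0.24  0.55]
stop_screw 0.76 [  3.6 155.7] [503.06  94.99  32.  ]
stop_screw 0.54 [253.4 177.9] [ 483.68 -192.33   32.  ]
bin 0.83 [179.  161.2] [495.07 -97.52   0.  ]
bin_grip 0.72 [250.  178.7] [ 493.73 -188.95   75.  ]
(183, 117, 120) [570.4 195.5 120. ]
(415, 125, 120) [564.1  42.6 120. ]
(175, 315, 120) [440.4 200.9 120. ]
(408, 323, 120) [434.1  48.5 120. ]
(412, 60, 148) [603.7  45.6 148. ]
(272, 70, 145) [598.2 136.  145. ]
(262, 368, 145) [406.8 143.2 145. ]
(756, 230, 75) [ 494.4 -192.4   75. ]
(462, 88, 55) [595.5   6.2  55. ]
(743, 82, 55) [ 598.5 -190.7   55. ]
(755, 383, 55) [ 389.1 -194.3   55. ]
(470, 390, 0) [382.2  -1.3   0. ]
```

View pics/w1.png

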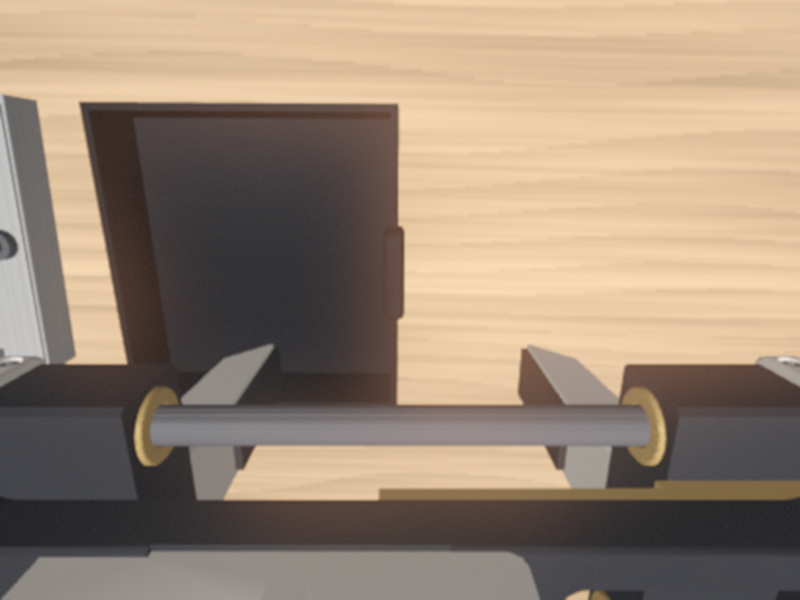

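The wrist view shows the bin's rim corners at (82, 103) and (398, 104), and the grip at (395, 272). The pan's end face foot runs from (37, 100) to (73, 355), with the stop screw at the left edge (5, 245). The bin is square to the tool at yaw 0.024.

```bash
python3 - <<'E'
from h import *
s,W=wrist()
f=lambda x,y,z:onz(((x+.5)*.64-.5,(y+.5)*.64-.5),W,z).round(1)
for p in [(37,100,0),(73,355,0),(82,103,55),(398,104,55),(127,360,55),(398,400,55),(388,228,75),(403,228,75),(403,318,75),(388,318,75)]:print(p,f(*p))
E
```

```text
(37, 100, 0) [606.3  75.9   0. ]
(73, 355, 0) [401.1  86.7   0. ]
(82, 103, 55) [599.3   7.   55. ]
(398, 104, 55) [ 603.3 -191.8   55. ]
(127, 360, 55) [423.3   4.8  55. ]
(398, 400, 55) [ 394.6 -196.4   55. ]
(388, 228, 75) [ 527.9 -187.1   75. ]
(403, 228, 75) [ 528.2 -196.6   75. ]
(403, 318, 75) [ 467.7 -198.2   75. ]
(388, 318, 75) [ 467.5 -188.1   75. ]
```

{"fn": "step_arm", "kwargs": {
  "series": [
    [[0.33, -0.11, 0.5], 0],
    [[0, 0, 0.9], 0],
    [[0, 0, 0.9], 0],
    [[0, 0, 0.9], 0],
    [[0, 0, 0.9], 0],
    [[0, 0, 0.9], 0],
    [[0, 0, 0.7], 0],
    [[0, 0, 0.4], 0],
    [[0, 0, 0], 0]
  ]
}}

```text
t: 5.38
tcp_pos: [498.0, -192.4, 48.3]
orientation: [-3.141, 0.001, 0.022]
wrist_force: [0.3, -0.9, 1.5]
grip_width: 0.998
finger_force: 0.0
```

{"fn": "step_arm", "kwargs": {
  "series": [
    [[0, 0, 0], 0],
    [[0, 0, 0], 0],
    [[0, 0, 0], 0],
    [[0, 0, 0], 0],
    [[0, 0, 0], 0],
    [[0, 0, 0], 0]
  ],
  "hand": 1,
  "force": 15
}}

```text
t: 6.12
tcp_pos: [498.3, -192.8, 49.2]
orientation: [3.141, -0.0, 0.022]
wrist_force: [-0.2, 0.4, 0.5]
grip_width: 0.4
finger_force: 0.0
```

{"fn": "step_arm", "kwargs": {
  "series": [
    [[0, 0, 0], 0],
    [[0, 0, 0], 0],
    [[0, 0, 0], 0],
    [[0, 0, 0], 0],
    [[0, 0, 0], 0]
  ]
}}

```text
t: 6.75
tcp_pos: [498.2, -192.5, 49.2]
orientation: [-3.141, 0.0, 0.022]
wrist_force: [0.6, 3.8, 0.9]
grip_width: 0.154
finger_force: 15.0
```

{"fn": "step_arm", "kwargs": {
  "series": [
    [[-0.03, -0.15, 0], 0.04],
    [[-0.03, -0.25, 0], 0.04],
    [[-0.03, -0.25, 0], 0.04],
    [[-0.03, -0.25, 0], 0.04],
    [[-0.03, -0.25, 0], 0.04],
    [[-0.03, -0.25, 0], 0.04],
    [[-0.03, -0.25, 0], 0.04],
    [[-0.03, -0.25, 0], 0.04],
    [[-0.03, -0.25, 0], 0.04],
    [[-0.03, -0.2, 0], 0.02],
    [[-0.03, -0.1, 0], 0],
    [[0, 0, 0], 0]
  ]
}}

```text
t: 8.25
tcp_pos: [490.6, -130.9, 49.2]
orientation: [-3.141, 0.0, -0.044]
wrist_force: [0.9, 2.6, -1.3]
grip_width: 0.152
finger_force: 15.0
```

```bash
python3 c.py w2
```

```text
8.25 [ 490.65 -130.9    49.19] [-3.14  0.   -0.04] [ 0.89  2.62 -1.26]
bin 0.68 [131.8 214.6] [490.32 -34.31   0.  ]
bin 0.42 [255.8 264.6] [ 442.38 -128.3     0.  ]
bin_grip 0.57 [255.9 265.9] [ 486.9  -130.24   75.  ]
```

View pics/w2.png

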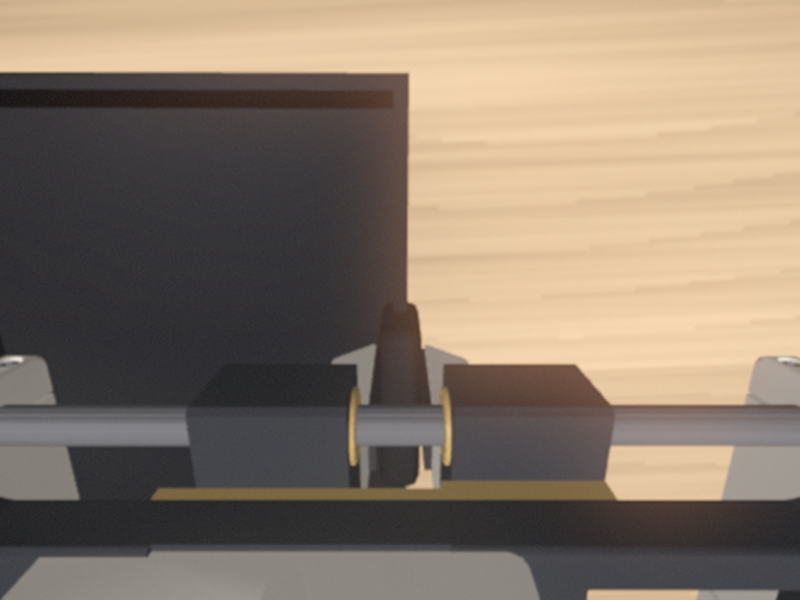

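The bin turned with the tool: its edge at column 408 is vertical and its top edge at row 73 is horizontal. Next I'll feel for contact with the pan face.

{"fn": "step_arm", "kwargs": {
  "series": [
    [[0.02, -0.08, 0], 0],
    [[0.02, -0.08, 0], 0],
    [[0.02, -0.08, 0], 0],
    [[0, -0.08, 0], 0],
    [[0, -0.06, 0], 0]
  ]
}}

```text
t: 9.28
tcp_pos: [492.7, -121.9, 49.2]
orientation: [3.141, -0.0, -0.044]
wrist_force: [-0.9, -1.9, -1.5]
grip_width: 0.151
finger_force: 15.0
```

{"fn": "step_arm", "kwargs": {
  "series": [
    [[0, -0.05, 0], 0],
    [[0, -0.04, 0], 0],
    [[0, 0, 0], 0]
  ]
}}

```text
t: 9.65
tcp_pos: [492.7, -119.6, 49.2]
orientation: [-3.141, -0.0, -0.044]
wrist_force: [0.6, -1.0, -3.3]
grip_width: 0.152
finger_force: 15.0
```

{"fn": "step_arm", "kwargs": {
  "series": [
    [[0, -0.05, 0], 0],
    [[0, -0.04, 0], 0],
    [[0, 0, 0], 0]
  ]
}}

```text
t: 10.02
tcp_pos: [493.2, -117.8, 49.4]
orientation: [3.141, -0.001, -0.044]
wrist_force: [1.2, -2.2, -1.9]
grip_width: 0.15
finger_force: 15.0
```

{"fn": "step_arm", "kwargs": {
  "series": [
    [[0, -0.05, 0], 0],
    [[0, 0, 0], 0]
  ]
}}

```text
t: 10.28
tcp_pos: [493.7, -117.6, 49.7]
orientation: [3.139, -0.002, -0.044]
wrist_force: [0.8, -8.3, -0.1]
grip_width: 0.152
finger_force: 15.0
```

{"fn": "step_arm", "kwargs": {
  "series": [
    [[0, -0.04, 0], 0],
    [[0, 0, 0], 0],
    [[0, 0, 0], 0]
  ]
}}

```text
t: 10.65
tcp_pos: [493.7, -117.5, 49.8]
orientation: [3.138, -0.002, -0.044]
wrist_force: [-1.5, -12.4, -1.3]
grip_width: 0.153
finger_force: 15.0
```

```bash
python3 -c "
from h import *
s=robot.read_state();print(s['wrist_force'],s['torque'],s['tcp_pos'])
S=robot.capture('side');cv2.imwrite('pics/s2.png',cv2.resize(S['color'][80:240,170:360,::-1],(760,640))[:600])
T=robot.capture('top');cv2.imwrite('pics/t2.png',cv2.resize(T['color'][150:260,172:372,::-1],(800,440),interpolation=2))"
```

```text
[ -1.48113421 -12.36914228  -1.29009519] [-1.91410264  0.2171521   0.15989399] [ 493.72371828 -117.52535266   49.83447513]
```

View pics/t2.png

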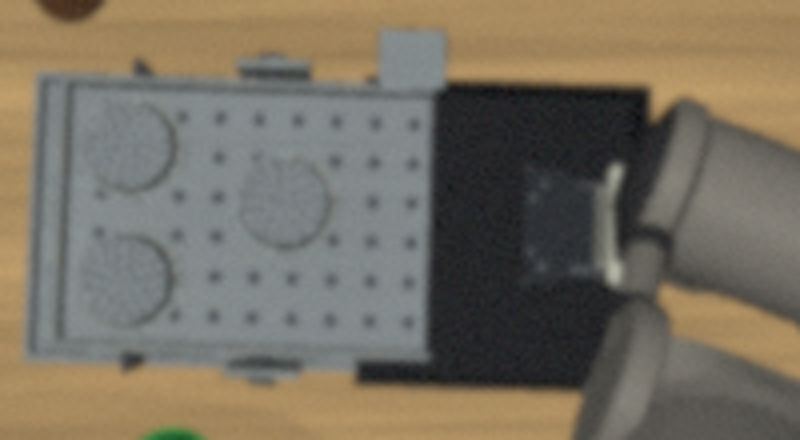

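The bin is in contact under the mouth with about 12 N and only 0.16 N m of yaw moment, so it is flush. I'll relax, release and rise.

{"fn": "step_arm", "kwargs": {
  "series": [
    [[0, 0.06, 0], 0],
    [[0, 0.04, 0], 0],
    [[0, 0, 0], 0]
  ]
}}

```text
t: 11.12
tcp_pos: [493.0, -117.9, 49.3]
orientation: [3.141, -0.0, -0.044]
wrist_force: [1.2, -4.3, -1.4]
grip_width: 0.152
finger_force: 15.0
```

{"fn": "step_arm", "kwargs": {
  "series": [
    [[0, 0, 0], 0],
    [[0, 0, 0], 0],
    [[0, 0, 0], 0],
    [[0, 0, 0], 0],
    [[0, 0, -0.3], 0],
    [[0, 0, -0.6], 0],
    [[0, 0, -1], 0],
    [[0, 0, -1], 0],
    [[0, 0, -1], 0],
    [[0, 0, -1], 0],
    [[0, 0, -1], 0],
    [[0, 0, -1], 0],
    [[0, 0, -0.4], 0],
    [[0, 0, 0], 0]
  ],
  "hand": 0.6
}}

```text
t: 12.88
tcp_pos: [492.9, -117.8, 232.4]
orientation: [3.141, -0.001, -0.044]
wrist_force: [-0.1, 0.6, 0.3]
grip_width: 0.398
finger_force: 0.0
```

```bash
python3 c.py w3; python3 - <<'E'
from h import *
T=robot.capture('top');S=robot.capture('side')
for n in("bin_grip","tab_top","bin"):
  a=robot.pinpoint(n,T);b=robot.pinpoint(n,S);print(n,a[:1],b[:1]);
  if a and b:print(tri(a[0]["centre"],T,b[0]["centre"],S))
E
```

```text
12.875 [ 492.93 -117.81  232.42] [ 3.14 -0.   -0.04] [-0.11  0.58  0.26]
stand 0.98 [ 67.8 160.5] [507.71 140.51   0.  ]
tab_top 0.56 [37.6 68.7] [604.57  48.96 148.  ]
bin 0.83 [186.9 165.3] [493.8 -22.4   0. ]
bin_grip 0.66 [254.5 175.6] [ 493.25 -116.17   75.  ]
basket_a 0.79 [ 47.8 281.7] [395.91 112.46 120.  ]
bin_grip [] [{'centre': [279.7, 151.7], 'score': 0.6}]
tab_top [{'centre': [275.9, 164.8], 'score': 0.67}] [{'centre': [221.2, 157.2], 'score': 0.86}]
(array([605.06212467,  42.23541736, 142.59985231]), np.float64(2.2533613650712656))
bin [{'centre': [298.1, 210.3], 'score': 0.71}] []
```

View pics/w3.png

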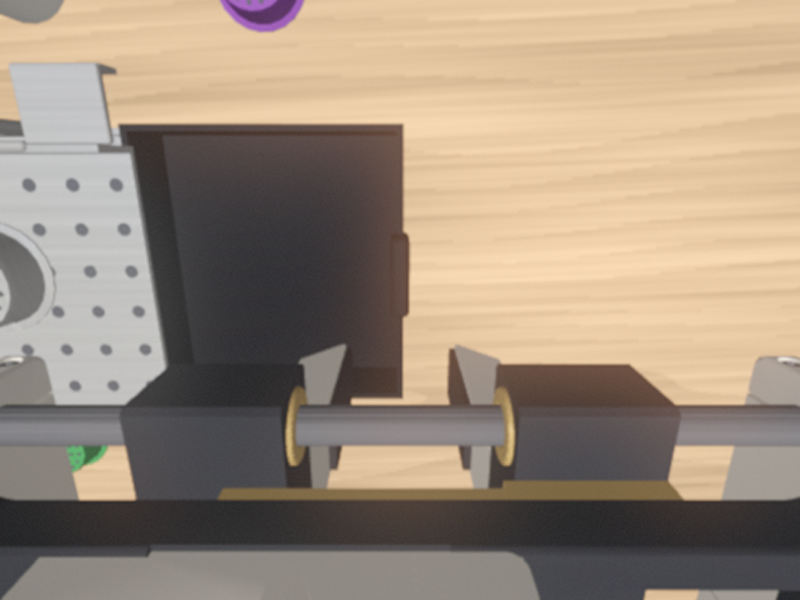

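The wrist view shows the tab plate with corners (11, 64), (98, 64), (110, 143) and (24, 141). The bin's far rim runs from (403, 125) to (403, 397), and the tray's mouth edge from (132, 150) to (166, 370).

```bash
python3 - <<'E'
from h import *
s,W=wrist()
f=lambda x,y,z:onz(((x+.5)*.64-.5,(y+.5)*.64-.5),W,z).round(1)
for p in [(11,64,148),(98,64,148),(110,143,148),(24,141,148),(132,150,120),(166,370,120),(28,350,120),(67,350,120),(106,350,120),(29,185,120),(72,185,120),(116,185,120),(403,125,55),(403,397,55),(398,234,75),(408,316,75)]:print(p,f(*p))
E
```

```text
(11, 64, 148) [624.8  66.8 148. ]
(98, 64, 148) [623.   24.4 148. ]
(110, 143, 148) [586.5  26.8 148. ]
(24, 141, 148) [589.4  70.4 148. ]
(132, 150, 120) [584.1  32.1 120. ]
(166, 370, 120) [446.2  39.  120. ]
(28, 350, 120) [464.3 125.9 120. ]
(67, 350, 120) [463.2 100.6 120. ]
(106, 350, 120) [462.1  75.2 120. ]
(29, 185, 120) [567.4  96.3 120. ]
(72, 185, 120) [566.3  71.3 120. ]
(116, 185, 120) [565.2  45.6 120. ]
(403, 125, 55) [ 595.7 -124.2   55. ]
(403, 397, 55) [ 383.2 -115.3   55. ]
(398, 234, 75) [ 522.5 -117.4   75. ]
(408, 316, 75) [ 461.3 -122.1   75. ]
```

{"fn": "step_arm", "kwargs": {
  "series": [
    [[0.616, -0.96, 0], 0],
    [[0.616, -0.96, 0], 0],
    [[0.616, -0.96, 0], 0],
    [[0.616, -0.96, 0], 0],
    [[0.616, -0.96, 0], 0],
    [[0.616, -0.96, 0], 0],
    [[0.616, -0.96, 0], 0],
    [[0, 0, 0.2], -1],
    [[0, 0, 0.3], -1],
    [[0, 0, 0.3], -1],
    [[0, 0, 0.3], -1],
    [[0, 0, 0.3], -1],
    [[0, 0, 0.3], -1],
    [[0, 0, 0.3], -1],
    [[0, 0, 0.3], -1],
    [[0, 0, 0.3], -1],
    [[0, 0, 0], 0]
  ],
  "hand": 1,
  "force": 10
}}

```text
t: 15.85
tcp_pos: [607.6, 45.3, 166.1]
orientation: [-3.14, 0.0, 1.525]
wrist_force: [-0.2, -0.2, -0.4]
grip_width: 0.005
finger_force: 0.0
```

{"fn": "step_arm", "kwargs": {
  "series": [
    [[0, 0, 0], 0]
  ]
}}

```text
t: 15.98
tcp_pos: [608.1, 45.3, 167.0]
orientation: [3.141, 0.0, 1.523]
wrist_force: [0.3, -0.6, 0.1]
grip_width: 0.007
finger_force: 0.0
```

Now I'll lower onto the tab at about z = 148, slowly.

{"fn": "step_arm", "kwargs": {
  "series": [
    [[0, 0, 0.2], 0],
    [[0, 0, 0.2], 0],
    [[0, 0, 0.15], 0],
    [[0, 0, 0.08], 0],
    [[0, 0, 0.08], 0],
    [[0, 0, 0.08], 0]
  ]
}}

```text
t: 16.73
tcp_pos: [608.0, 45.2, 147.8]
orientation: [3.141, 0.0, 1.527]
wrist_force: [-3.9, -0.5, 9.1]
grip_width: 0.003
finger_force: 4.6
```

{"fn": "step_arm", "kwargs": {
  "series": [
    [[0, 0, 0.08], 0],
    [[0, 0, 0.08], 0],
    [[0, 0, 0], 0]
  ]
}}

```text
t: 17.1
tcp_pos: [608.1, 44.7, 144.5]
orientation: [3.14, 0.001, 1.527]
wrist_force: [-3.5, -1.5, 10.0]
grip_width: 0.005
finger_force: 5.0
```

{"fn": "step_arm", "kwargs": {
  "series": [
    [[0, 0, 0.07], 0],
    [[0, 0, 0.08], 0],
    [[0, 0, 0.08], 0],
    [[0, 0, 0.08], 0],
    [[0, 0, 0.08], 0],
    [[0, 0, 0.08], 0]
  ]
}}

```text
t: 17.85
tcp_pos: [608.1, 43.6, 132.9]
orientation: [3.14, 0.003, 1.526]
wrist_force: [-4.2, -6.1, 10.2]
grip_width: 0.007
finger_force: 5.4
```

{"fn": "step_arm", "kwargs": {
  "series": [
    [[0, 0, 0.07], 0],
    [[0, 0, 0.07], 0],
    [[0, 0, 0.07], 0],
    [[0, 0, 0.07], 0]
  ]
}}

```text
t: 18.35
tcp_pos: [608.1, 43.7, 125.7]
orientation: [3.14, 0.003, 1.526]
wrist_force: [-3.8, -5.5, 8.1]
grip_width: 0.006
finger_force: 5.0
```

{"fn": "step_arm", "kwargs": {
  "series": [
    [[0, 0, 0.06], 0],
    [[0, 0, 0.06], 0],
    [[0, 0, 0.06], 0]
  ]
}}

```text
t: 18.73
tcp_pos: [608.1, 44.0, 121.0]
orientation: [3.14, 0.002, 1.526]
wrist_force: [-2.7, -4.5, 8.0]
grip_width: 0.003
finger_force: 4.6
```

{"fn": "step_arm", "kwargs": {
  "series": [
    [[0, 0, 0.05], 0],
    [[0, 0, 0.05], 0],
    [[0, 0, 0.05], 0]
  ]
}}

```text
t: 19.1
tcp_pos: [608.1, 44.4, 117.4]
orientation: [3.14, 0.001, 1.526]
wrist_force: [-3.4, -3.1, 7.2]
grip_width: 0.005
finger_force: 4.5
```

{"fn": "step_arm", "kwargs": {
  "series": [
    [[0, 0, 0.05], 0],
    [[0, 0, 0.05], 0],
    [[0, 0, 0.05], 0]
  ]
}}

```text
t: 19.48
tcp_pos: [608.2, 44.9, 113.6]
orientation: [3.14, 0.001, 1.527]
wrist_force: [-2.9, -1.0, 8.7]
grip_width: 0.005
finger_force: 4.3
```

{"fn": "step_arm", "kwargs": {
  "series": [
    [[0, 0, 0.05], 0],
    [[0, 0, 0.05], 0]
  ]
}}

```text
t: 19.73
tcp_pos: [608.2, 45.3, 111.2]
orientation: [3.14, 0.0, 1.527]
wrist_force: [-3.4, 0.4, 8.7]
grip_width: 0.008
finger_force: 4.1
```

{"fn": "step_arm", "kwargs": {
  "series": [
    [[0, 0, 0.05], 0],
    [[0, 0, 0.05], 0]
  ]
}}

```text
t: 19.98
tcp_pos: [608.3, 45.5, 108.8]
orientation: [3.14, -0.0, 1.527]
wrist_force: [-3.7, 0.5, 9.0]
grip_width: 0.008
finger_force: 3.9
```

{"fn": "step_arm", "kwargs": {
  "series": [
    [[0, 0, 0.05], 0],
    [[0, 0, 0.05], 0]
  ]
}}

```text
t: 20.23
tcp_pos: [608.6, 45.5, 106.4]
orientation: [3.139, -0.0, 1.527]
wrist_force: [-1.9, 1.0, 9.0]
grip_width: 0.005
finger_force: 3.8
```

{"fn": "step_arm", "kwargs": {
  "series": [
    [[0, 0, 0.05], 0],
    [[0, 0, 0.05], 0]
  ]
}}

```text
t: 20.48
tcp_pos: [608.8, 45.5, 104.0]
orientation: [3.139, -0.0, 1.527]
wrist_force: [-1.0, 0.4, 8.1]
grip_width: 0.006
finger_force: 3.8
```

{"fn": "step_arm", "kwargs": {
  "series": [
    [[0, 0, 0.05], 0],
    [[0, 0, 0.04], 0]
  ]
}}

```text
t: 20.72
tcp_pos: [609.0, 45.4, 101.7]
orientation: [3.138, -0.0, 1.527]
wrist_force: [-1.8, 1.1, 9.0]
grip_width: 0.008
finger_force: 3.7
```

```bash
python3 -c "
from h import *
s=robot.read_state();print(s['wrist_force'],s['torque'],s['tcp_pos'])
S=robot.capture('side');cv2.imwrite('pics/s3.png',cv2.resize(S['color'][80:290,150:410,::-1],(740,598)))"
```

```text
[-1.75182688  1.05799804  9.04462673] [0.21722428 0.0944462  0.00405038] [608.96714768  45.44012311 101.7332653 ]
```

View pics/s3.png

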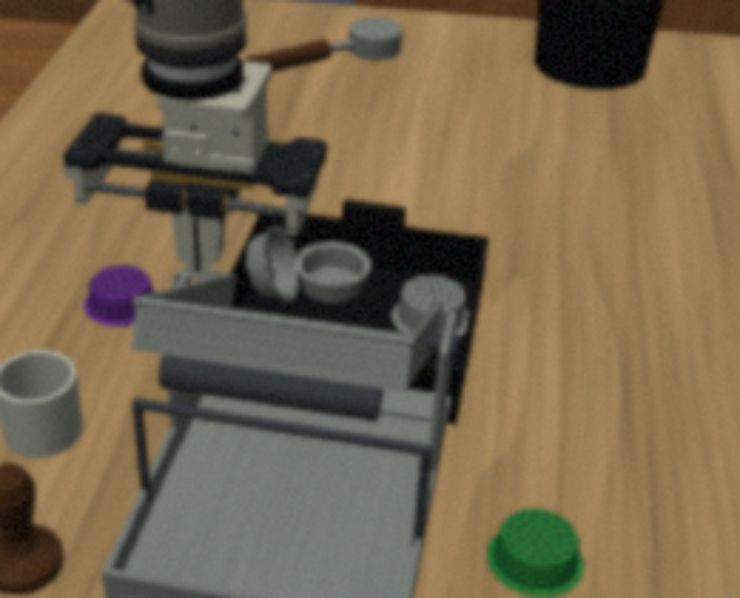

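All three baskets are in the bin at (272, 262), (335, 270) and (432, 300). The stop hasn't been felt yet, so I'll keep pressing.

{"fn": "step_arm", "kwargs": {
  "series": [
    [[0, 0, 0.04], 0],
    [[0, 0, 0.04], 0]
  ]
}}

```text
t: 21.02
tcp_pos: [609.1, 45.4, 99.8]
orientation: [3.138, -0.0, 1.527]
wrist_force: [-0.2, 0.3, 8.7]
grip_width: 0.006
finger_force: 3.6
```

{"fn": "step_arm", "kwargs": {
  "series": [
    [[0, 0, 0.04], 0],
    [[0, 0, 0.04], 0]
  ]
}}

```text
t: 21.28
tcp_pos: [609.2, 45.4, 97.8]
orientation: [3.138, -0.0, 1.527]
wrist_force: [-1.3, -0.2, 9.5]
grip_width: 0.003
finger_force: 3.6
```

{"fn": "step_arm", "kwargs": {
  "series": [
    [[0, 0, 0.04], 0],
    [[0, 0, 0.04], 0]
  ]
}}

```text
t: 21.52
tcp_pos: [609.3, 45.3, 96.3]
orientation: [3.137, -0.0, 1.527]
wrist_force: [-3.1, 0.1, 14.3]
grip_width: 0.005
finger_force: 5.7
```

{"fn": "step_arm", "kwargs": {
  "series": [
    [[0, 0, 0.02], 0],
    [[0, 0, 0], 0],
    [[0, 0, 0], 0],
    [[0, 0, 0], 0],
    [[0, 0, 0], 0],
    [[0, 0, 0], 0],
    [[0, 0, 0], 0],
    [[0, 0, 0], 0]
  ]
}}

```text
t: 22.52
tcp_pos: [609.3, 45.4, 96.2]
orientation: [3.137, -0.0, 1.527]
wrist_force: [-2.7, 0.4, 13.6]
grip_width: 0.006
finger_force: 5.7
```

```bash
python3 -c "
from h import *
S=robot.capture('side');T=robot.capture('top');cv2.imwrite('pics/s4.png',np.hstack([cv2.resize(S['color'][120:280,170:370],(400,320)),cv2.resize(T['color'][140:268,200:360],(400,320))])[:,:,::-1])"
```

```text
(no output)
```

View pics/s4.png

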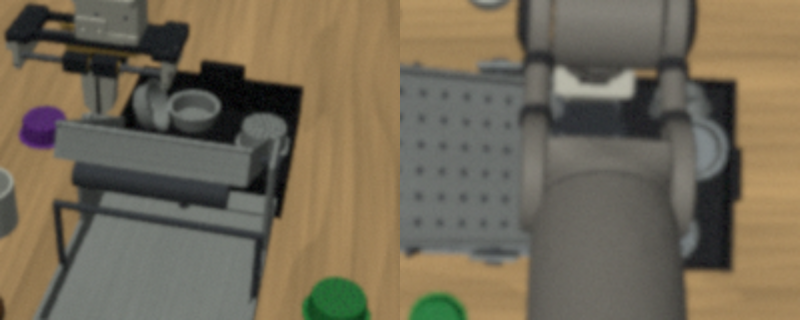

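The tray is on its stop (14 N, not moving), it is empty, and all three baskets lie in the bin. Easing it up now.

{"fn": "step_arm", "kwargs": {
  "series": [
    [[0, 0, -0.06], 0],
    [[0, 0, -0.08], 0],
    [[0, 0, -0.1], 0],
    [[0, 0, -0.1], 0],
    [[0, 0, -0.1], 0],
    [[0, 0, -0.1], 0],
    [[0, 0, -0.1], 0],
    [[0, 0, -0.1], 0],
    [[0, 0, -0.1], 0],
    [[0, 0, -0.1], 0],
    [[0, 0, -0.1], 0],
    [[0, 0, -0.1], 0],
    [[0, 0, -0.1], 0],
    [[0, 0, -0.1], 0],
    [[0, 0, -0.1], 0],
    [[0, 0, -0.1], 0],
    [[0, 0, -0.1], 0],
    [[0, 0, -0.1], 0],
    [[0, 0, -0.1], 0],
    [[0, 0, -0.1], 0]
  ]
}}

```text
t: 25.12
tcp_pos: [609.4, 43.3, 144.3]
orientation: [3.137, 0.003, 1.526]
wrist_force: [-1.0, -6.3, 9.4]
grip_width: 0.008
finger_force: 4.8
```

{"fn": "step_arm", "kwargs": {
  "series": [
    [[0, 0, -0.06], 0],
    [[0, 0, -0.06], 0],
    [[0, 0, -0.05], 0],
    [[0, 0, -0.05], 0],
    [[0, 0, -0.05], 0],
    [[0, 0, -0.05], 0]
  ]
}}

```text
t: 25.88
tcp_pos: [607.5, 45.6, 149.5]
orientation: [-3.14, -0.0, 1.527]
wrist_force: [0.1, 0.4, -0.0]
grip_width: 0.004
finger_force: 0.0
```

Contact ended with the tray level. I'll lift clear and check.

{"fn": "step_arm", "kwargs": {
  "series": [
    [[0, 0, -0.1], 0],
    [[0, 0, -0.3], 0],
    [[0, 0, -0.7], 0],
    [[0, 0, -1], 0],
    [[0, 0, -1], 0],
    [[0, 0, -1], 0],
    [[-0.9, 0, -0.3], 0],
    [[-1, 0, 0], 0],
    [[-1, 0, 0], 0],
    [[-1, 0, 0], 0],
    [[-1, 0, 0], 0],
    [[-1, 0, 0], 0],
    [[-1, 0, 0], 0],
    [[-1, 0, 0], 0],
    [[-1, 0, 0], 0],
    [[-1, 0, 0], 0],
    [[-1, 0, 0], 0],
    [[0, 0, 0], 0],
    [[0, 0, 0], 0]
  ]
}}

```text
t: 28.25
tcp_pos: [595.8, -226.7, 259.8]
orientation: [-3.141, -0.0, 1.527]
wrist_force: [-0.0, 0.3, 0.4]
grip_width: 0.007
finger_force: 0.0
```

```bash
python3 -c "
from h import *
S=robot.capture('side');T=robot.capture('top');cv2.imwrite('pics/s5.png',np.hstack([cv2.resize(S['color'][120:280,170:370],(400,320)),cv2.resize(T['color'][140:268,180:340],(400,320))])[:,:,::-1])
print(robot.read_state()['t'],robot.pinpoint('tab_top',S)[:1])"
```

```text
28.35 [{'centre': [222.2, 157.0], 'score': 0.72}]
```

View pics/s5.png

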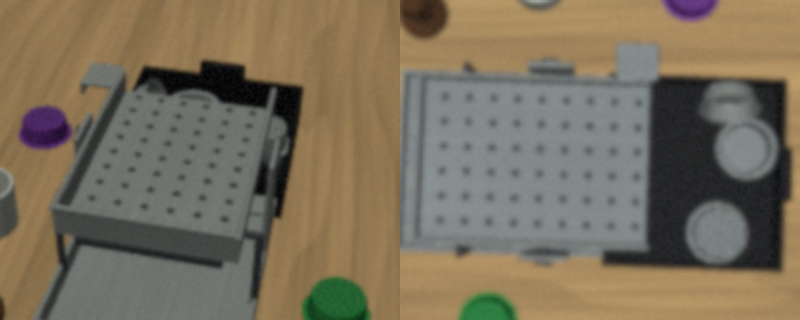

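The tray is level and empty. The three baskets are in the bin at (730, 100), (747, 150) and (717, 233), and the bin is still parallel to the tray.

```bash
python3 -c "
from station import robot
print(robot.sign_off())"
```

```text
the job is handed in; nothing more can be done
None
```

The bin is flush and centred under the mouth, all three baskets are in it after pressing the tray to its stop, and the tray was eased back up level; I handed the job in at about 28 s.

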